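# Snug a die blank with the coaxial stop ring and feed knob

## Task

First turn the black stop ring on the clamping fixture until its white line meets the red index line, leaving the silver feed knob on top of it as it is. Then turn only the feed knob clockwise to push the brass blank against the backstop and clamp it snugly, with about 10 newtons (never as much as 20), without shifting the stop ring. Let go, leaving the blank clamped and the other things on the bench where they are.

Things in the scene. Friction and masses are not known exactly. Their poses are not given: they have to be found in the camera images.
- fixture: Clamping fixture, fixed to the bench: grey base plate 100 x 250 x 18 mm (own x -50 to 50, y -53 to 197), blue gear housing 92 x 92 mm (top 52 mm above the bench), two concentric knobs on it with one vertical axis. Origin on the knob axis at bench height; z up, +y along the clamping track from knobs to backstop. Two steel guides, tops 32 mm high, 39 mm apart, line the track.
- ring_center (a point): Centre of the stop ring, 68 mm above the bench. Black ribbed ring, 60 mm diameter, 24 mm high (56 to 80 mm above the bench), 4 mm clear of the housing top; nothing stands beside it above 52 mm.
- knob_center (a point): Centre of the feed knob, 95 mm above the bench. Silver ribbed round knob, 28 mm diameter, 26 mm high (82 to 108 mm above the bench), coaxial with the ring and starting 2 mm above the ring's top face.
- stop_ring (a joint): Angle of the black stop ring in rad, growing clockwise seen from above. At 1.30 its white line meets the red index line on the housing (on the fixture's +x side). Brings the backstop towards the knobs by 10 mm per rad. Starts between 0 and 0.6. Steady friction 0.24 N m, so it stays where left. Range -0.4 to 2.4.
- feed_knob (a joint): Angle of the silver feed knob in rad, 0 at the start, growing clockwise seen from above. Moves the nose towards the backstop by 7 mm per rad. Steady friction 0.15 N m, so it stays where left; every newton with which the nose presses adds 0.007 N m. Range -0.6 to 3.6.
- nose: Orange clamping nose 30 mm wide and 18 mm high at the end of the ram, on a spring of 5 N per mm (9 mm travel) whose push on the blank is the clamping force. Its frame is that of the fixture while the feed knob is at 0 and the spring is free; it moves along the fixture's +y as it feeds.
- nose_face (a point): Centre of the nose's pressing face, 31 mm above the bench, 88 mm from the knob axis along the fixture's +y with the feed knob at 0.
- blank: Loose brass disc, 36 mm diameter, 22 mm high, about 0.18 kg, standing on the base plate (18 mm above the bench) between the guides, between nose and backstop, with some play. Origin at the centre of its underside.
- tub: Blue round open tub, 110 mm across, 85 mm high, standing on the bench. Bystander. Origin under its centre.
- brush: Cleaning brush, 180 mm long, lying on the bench. Bystander. Origin at its middle, its x along its length.
- loupe: Black eye loupe, 40 mm across, 30 mm high, standing on the bench. Bystander. Origin under its centre.
- stop_nearest (a point): Point on the track 128 mm from the knob axis, 31 mm above the bench: the nearest place where the backstop's face can be with the ring on its index. The face (dark steel block 37 x 22 mm, top 49 mm high) then stands 0 to 9 mm beyond it, differently each time; this is not reported and must be felt. The backstop does not give.
Not all that is in view belongs to the job. Of the things shaped like the blank, the brass one is meant.

How it is judged:
On the way, in this order (a step that is already met when the one before it is completed fails the run):
1. the stop ring stands on its index (within 0.1 rad) with the feed knob still as it was (within 0.15 rad) (value of joint stop_ring between 1.2 and 1.4 rad and value of joint feed_knob between -0.15 and 0.15 rad), for 0.2 s.
2. the nose presses the blank with 6 to 14 N, the stop ring still on its index (within 0.1 rad) (contact force between nose and blank between 6 and 14 N and value of joint stop_ring between 1.2 and 1.4 rad and value of joint feed_knob above 0.3 rad), for 0.2 s.
At the end, for the whole second after the job is handed in: The nose presses the blank against the backstop with 6 to 14 N, fed by the feed knob (turned clockwise by more than 0.3 rad); the stop ring is on its index within 0.1 rad; the blank lies flat and at rest on the base plate (all of step 2 and linear speed of blank below 0.01 m/s and z of blank in the frame of fixture below 0.022 m and angle between blank's own z axis and vertical below 0.1 rad); the robot touches nothing.
It fails at once if the blank is pressed with more than 20 N (contact force between nose and blank above 20 N).
It fails at once if the tub, the brush or the loupe is moved by more than 20 mm (distance of any of tub, brush, loupe from where it was at the start of the episode above 0.02 m).
It also fails if it takes over 72 s, if anything falls off the work surface, if the arm or the gripper's body presses on something with over 40 N, if the wrist force passes 120 N, or if a joint passes its speed limit or range.

## Robot

A 6-joint arm with a two-finger parallel gripper is mounted at the origin on the work surface. World frame = base frame: x ahead of the robot, y to its left, z up, the work surface at z = 0. Lengths are in m, angles in rad, forces in N, time in s.
With the tool pointing down it reaches from about 0.375 to 0.9 m from the base axis. Payload 3.1 kg.
Tool frame: the origin (TCP) lies at the centre of the arm's flange, where the gripper is bolted on; the fingertips stand 182 mm ahead of it and the grasp point (between the pads) lies 164 mm ahead of it; z points along the fingers, x is the direction in which the jaws open and shut, and the axes are right-handed (so a half turn about z gives the same grasp; the last joint's range is limited). The gripper opens to 87 mm and grips with 3 to 60 N. Pads are 19 mm wide; open, the fingers measure 117 mm over their backs; the gripper's body (75 mm by 190 mm) begins 51 mm behind the grasp point.
Start: joints at [1.141, 0.527, 1.433, -0, 1.181, -0.178], TCP at [0.156, 0.605, 0.405] pointing down, gripper open.
Joint ranges: [-3.08, 3.08], [-0.75, 2.2], [0.22, 2.44], [-1.43, 4.57], [0, 2.65], [-2.85, 2.85]. Speed limits (rad/s): [2.79, 2.79, 3.14, 3.14, 3.14, 3.14].

## Interface

Orientations are given as a unit quaternion [x, y, z, w].
In Python, from rig import status, eyes, robot gives the robot as it stands. The module is installed in compiled form; this text tells all that it offers.
- The arm moves only by the tool step_arm, never from a script. Its argument "steps" is a list of rows, each a list of 7 numbers: the closure, from -1 (fully open) to 1 (shut), so that 0 is half open, then the shift along the tool's x, y, z each as a share of 0.025 m, from -1 to 1, then the turn, a rotation vector about the tool's x, y, z each as a share of 8 degrees, from -1 to 1. In form: [[jaw, dx, dy, dz, rx, ry, rz], ...]. A call has exactly 10 rows; each row shifts and turns the commanded pose from where the row before left it, along the tool's axes as they then stand; what a row does not reach is not made up. A row lasts 1/10 s, in which the tool goes at most 50 mm and 8.59 degrees, less where a joint would pass 70% of its speed; a pose out of reach is approached as far as the arm can. A call with a number of a shift or a turn outside -1 to 1 is refused whole. A call with a gripper value outside its range is refused whole. The fingers move at their own pace and stop on an object; "squeeze" is the grip in N (left out, the last holds). Time passes only in rows, so rows that do not move let the fingers close, or fill a call up. It gives the time, the measured TCP pose, the force and the opening at its end, in the units of the state.
- status.get_obs(): the state, without advancing time (a new reading comes with each control period).
- eyes.camera(name): name is "scene" or "top" or "wrist"; returns (picture, depth): 420x560x3 uint8, red, green, blue; 420x560 float32, m along the optical axis (not along the pixel's ray), 0 where there is no reading.
- eyes.camera_info(name): a dict with "K" (3x3 intrinsics, pixels), "k1" (the pictures are not rectified: a ray, as slopes to the right and down, at radius r is drawn at 1 + k1 r^2 times it, then the intrinsics apply), "R" (3x3) and "t" (3): a world point X has camera coordinates R X + t. Camera axes: x right, y down, z forward; pixel columns grow to the right and rows downward; lengths in m; the calibration is good to about 2 mm. A picture is of the moment at which its call begins: read the wrist's pose just before it. camera_info takes no time and is no camera call; for the wrist camera it gives the pose at the moment of the call.
- robot.hand_in(): hands the job in, once; it reports no verdict.
The state is a dict: "time": time; "q": joint angles; "joint_velocities": joint speeds; "joint_torque": joint torques, N m; "position": TCP position; "tool_rot": TCP orientation; "ft_force": force on the tool from outside, world axes, zero at the start; "moment": the same for the moment, N m; "grip_width": finger opening in m.
Only numpy, scipy, OpenCV 4.12 (cv2) and the standard library are available. Lean on these libraries where they do the work, as an engineer would, in place of code of your own. Each camera call takes 0.05 s, during which the arm holds its last target.

## Working session

There is one attempt and no reset: what is moved stays moved. The work goes in short steps, Python scripts to look and compute and a tool call to move; the robot and the scene stay as the last step left them, time stands still between calls to the robot, and variables do not carry over. Pictures are saved under pics/ and viewed, and the job is handed in when it is done.

Besides the shell and the picture viewer there is one more tool, called after "Call:" in YAML: its name, and indented under it one key for each argument. step_arm: Moves the arm, as the interface text tells. Its arguments: {"type":"object","properties":{"steps":{"type":"array"},"squeeze":{"type":"number"}},"required":["steps"]}

```bash
mkdir -p pics; python3 - <<'E'
from rig import status, eyes, robot
import cv2,numpy as np
print(status.get_obs())
for n in ["scene","top","wrist"]:
    i=eyes.camera_info(n); p,d=eyes.camera(n)
    print(n,i)
    np.savez(f"{n}0.npz",p=p,d=d,**{k:np.array(v) for k,v in i.items()})
    cv2.imwrite(f"pics/{n}0.png",p[:,:,::-1])
E
```

```text
{'time': 0.0, 'q': array([ 1.14046660e+00,  5.28472393e-01,  1.43389447e+00, -2.17200992e-05,
        1.18134753e+00, -1.78481418e-01]), 'joint_velocities': array([-0.00101594, -0.00054305,  0.00214912,  0.00010431, -0.00041183,
        0.00024997]), 'joint_torque': array([ 6.95290873e-04, -4.40049934e+01, -1.76592529e+01,  6.35238597e-02,
        5.79827616e-02, -1.54739878e-04]), 'position': array([0.15556706, 0.60498351, 0.40376986]), 'tool_rot': array([ 7.90311638e-01,  6.12704161e-01, -9.35852223e-04,  4.99723858e-04]), 'ft_force': array([-0.65180409,  0.2307273 ,  0.60735548]), 'moment': array([-0.02280478, -0.01658106, -0.01394045]), 'grip_width': 0.0870035090375408}
scene {'K': array([[522.10262468,   0.        , 273.28164772],
       [  0.        , 522.10262468, 214.31852164],
       [  0.        ,   0.        ,   1.        ]]), 'k1': -0.07687883572106247, 'R': array([[-0.14192887,  0.98980582,  0.01185921],
       [ 0.75147351,  0.11553695, -0.64956814],
       [-0.6443165 , -0.08328059, -0.76021089]]), 't': array([ 0.09565158, -0.38818175,  1.56925158])}
top {'K': array([[409.18472675,   0.        , 278.21997894],
       [  0.        , 409.18472675, 210.532707  ],
       [  0.        ,   0.        ,   1.        ]]), 'k1': -0.005063338448591467, 'R': array([[-0.05562067, -0.99843467,  0.00587869],
       [-0.97760231,  0.05326131, -0.20360983],
       [ 0.20297801, -0.01707193, -0.97903446]]), 't': array([0.01489796, 0.60547462, 1.03017884])}
wrist {'K': array([[365.20051306,   0.        , 277.0294295 ],
       [  0.        , 365.20051306, 207.96200438],
       [  0.        ,   0.        ,   1.        ]]), 'k1': -0.08399797341980382, 'R': array([[ 0.24893476,  0.96851724, -0.00241619],
       [ 0.92697508, -0.237533  ,  0.29033647],
       [ 0.28062196, -0.07451459, -0.95692157]]), 't': array([-0.62494764, -0.03539155,  0.39276466])}
```

View pics/scene0.png

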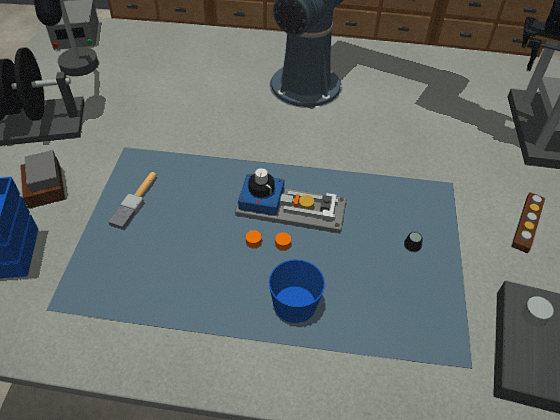

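View pics/top0.png

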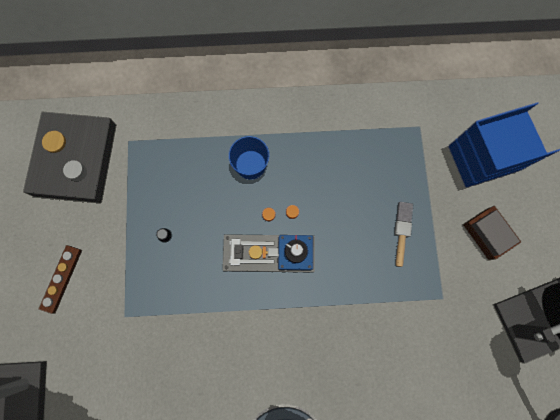

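View pics/wrist0.png

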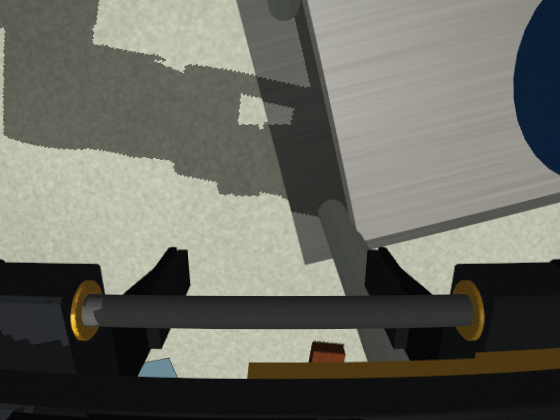

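```bash
cat > h.py <<'E'
import numpy as np,cv2
def ray(c,u,v):
    K=c['K'];x=(u-K[0,2])/K[0,0];y=(v-K[1,2])/K[1,1]
    k=float(c['k1']);rd=np.hypot(x,y);r=rd
    for _ in range(30): r=rd/(1+k*r*r)
    s=1/(1+k*r*r)
    d=np.array([x*s,y*s,1.]); R=c['R'];t=c['t']
    return -R.T@t, R.T@d
def onz(c,u,v,z):
    o,d=ray(c,u,v); return o+d*(z-o[2])/d[2]
def proj(c,X):
    X=c['R']@np.asarray(X,float)+c['t'];x,y=X[:2]/X[2];s=1+float(c['k1'])*(x*x+y*y)
    return c['K'][0,0]*x*s+c['K'][0,2],c['K'][1,1]*y*s+c['K'][1,2]
def at(c,u,v):
    o,d=ray(c,u,v); return o+d*c['d'][int(round(v)),int(round(u))]
E
python3 - <<'E'
import numpy as np,cv2
for n,(x0,x1,y0,y1),s in [("scene",(225,365,155,240),5.7),("top",(210,330,190,285),6)]:
    p=np.load(n+"0.npz")['p'][y0:y1,x0:x1,::-1]
    cv2.imwrite(f"pics/{n}0c.png",cv2.resize(p,None,fx=s,fy=s,interpolation=cv2.INTER_CUBIC))
E
```

```text
(no output)
```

View pics/scene0c.png

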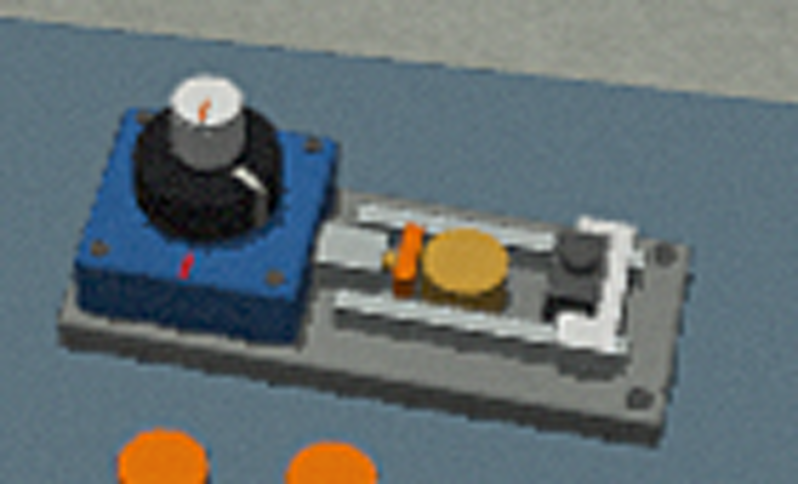

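View pics/top0c.png

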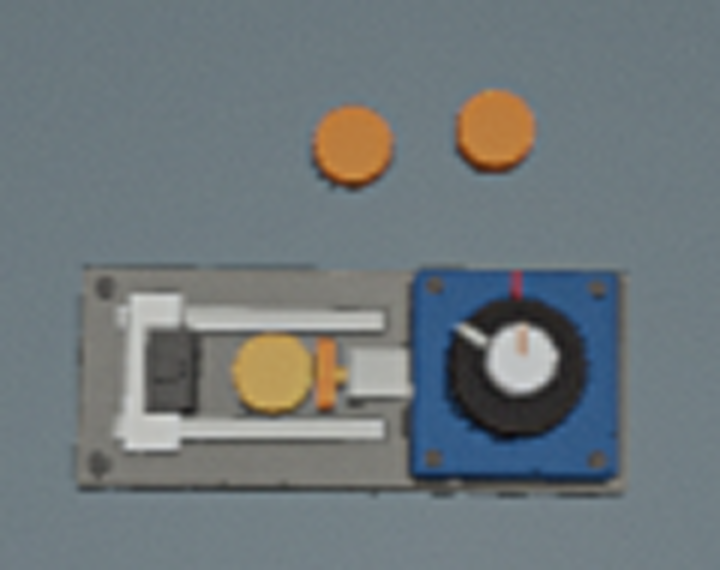

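```bash
python3 - <<'E'
from h import *
for n,(x0,x1,y0,y1) in [("scene",(225,365,155,240)),("top",(210,330,190,285))]:
    c=dict(np.load(n+"0.npz")); p=c['p']
    hsv=cv2.cvtColor(p,cv2.COLOR_RGB2HSV)
    m0=np.zeros(p.shape[:2],np.uint8);m0[y0:y1,x0:x1]=1
    H,S,V=[hsv[...,i].astype(int) for i in range(3)]
    def rep(name,m,z):
        m=(m&(m0>0)).astype(np.uint8)
        k,l,st,ce=cv2.connectedComponentsWithStats(m)
        if k<2: print(n,name,'none');return
        i=1+np.argmax(st[1:,4]);u,v=ce[i]
        r=cv2.minAreaRect(np.argwhere(l==i)[:,::-1].astype(np.float32))
        print(n,name,st[i,4],(u.round(1),v.round(1)),'world',onz(c,u,v,z).round(4),'corners',[onz(c,*q,z)[:2].round(4).tolist() for q in cv2.boxPoints(r)])
    rep('blue housing',(H>100)&(H<118)&(S>150)&(V>60),.052)
    rep('brass',(H>18)&(H<28)&(S>110)&(V>140),.040)
    rep('red',((H<4)|(H>172))&(S>130),.052)
    rep('black ring',(V<55)&(S<110),.080)
    rep('knob white',(V>180)&(S<25),.108)
    rep('nose',(H>8)&(H<17)&(S>180),.040)
E
```

```text
scene blue housing 714 (np.float64(261.0), np.float64(197.0)) world [ 0.5164 -0.0517  0.052 ] corners [[0.5576, -0.1009], [0.4434, -0.1076], [0.452, -0.0076], [0.5644, -0.0069]]
scene brass 135 (np.float64(306.1), np.float64(200.3)) world [0.4999 0.0515 0.04  ] corners [[0.4858, 0.0334], [0.4807, 0.0659], [0.515, 0.0691], [0.52, 0.0372]]
scene red 4 (np.float64(257.2), np.float64(201.5)) world [ 0.5315 -0.058   0.052 ] corners [[0.5357, -0.0593], [0.5263, -0.0585], [0.5267, -0.0571], [0.5361, -0.0579]]
scene black ring 237 (np.float64(257.5), np.float64(187.3)) world [ 0.5134 -0.0601  0.08  ] corners [[0.5113, -0.0963], [0.4697, -0.0783], [0.5183, -0.0258], [0.5577, -0.0443]]
scene knob white 131 (np.float64(329.9), np.float64(206.6)) world [0.5718 0.1057 0.108 ] corners [[0.5911, 0.0799], [0.5279, 0.0917], [0.5398, 0.1259], [0.6021, 0.1131]]
scene nose 123 (np.float64(253.0), np.float64(235.3)) world [ 0.6205 -0.053   0.04  ] corners [[0.6109, -0.0703], [0.6062, -0.0398], [0.6283, -0.0363], [0.6329, -0.0664]]
top blue housing 582 (np.float64(294.5), np.float64(253.8)) world [ 0.4889
[... 234 characters left out ...]
, 0.034], [0.4881, 0.0659]]
top red 1 (np.float64(296.0), np.float64(239.0)) world [ 0.5278 -0.0615  0.052 ] corners [[0.5278, -0.0615], [0.5278, -0.0615], [0.5278, -0.0615], [0.5278, -0.0615]]
top black ring 256 (np.float64(295.4), np.float64(252.1)) world [ 0.4903 -0.0562  0.08  ] corners [[0.523, -0.0313], [0.52, -0.0856], [0.4635, -0.0816], [0.4664, -0.028]]
top knob white 204 (np.float64(242.8), np.float64(255.8)) world [0.4855 0.0771 0.108 ] corners [[0.5294, 0.1077], [0.5236, 0.0021], [0.4611, 0.0054], [0.4668, 0.1096]]
top nose 12 (np.float64(290.2), np.float64(216.2)) world [ 0.5926 -0.0506  0.04  ] corners [[0.5926, -0.0402], [0.5991, -0.0421], [0.5924, -0.0635], [0.5859, -0.0615]]
```

```bash
python3 - <<'E'
from h import *
from scipy.spatial.transform import Rotation as Ro
T=dict(np.load("top0.npz"));S=dict(np.load("scene0.npz"));W=dict(np.load("wrist0.npz"))
print('knob', onz(T,296.8,249.5,.108), onz(S,261.3,172.9,.108))
f=lambda x,y:(210+x/6,190+y/6)
print('plate corners top', [onz(T,*f(*q),.018)[:2].round(4) for q in [(85,267),(78,487),(620,490)]])
print('housing', [onz(T,*f(*q),.052)[:2].round(4) for q in [(416,270),(618,271),(412,474),(617,476)]])
print('red', [onz(T,*f(*q),.052)[:2].round(4) for q in [(516,272),(517,297)]])
print('white line', [onz(T,*f(*q),.080)[:2].round(4) for q in [(461,326),(487,343)]])
R=Ro.from_quat([7.90311638e-01,6.12704161e-01,-9.35852223e-04,4.99723858e-04]).as_matrix()
p=np.array([0.15556706, 0.60498351, 0.40376986])
print('tool axes',R.round(3)); print('cam in tool',R.T@(-W['R'].T@W['t']-p),'cam axes in tool',(R.T@W['R'].T).round(3))
print('tub',onz(T,249,145,.085),'brush',onz(T,402,233,.01),'loupe',onz(T,163,235,.03))
E
```

```text
knob [ 0.49374162 -0.0585964   0.108     ] [ 0.49434729 -0.05425996  0.108     ]
plate corners top [array([0.5555, 0.1327]), array([0.456 , 0.1387]), array([ 0.4412, -0.1044])]
housing [array([ 0.5409, -0.0179]), array([ 0.5355, -0.1074]), array([ 0.4513, -0.0111]), array([ 0.4455, -0.1004])]
red [array([ 0.5376, -0.0621]), array([ 0.5264, -0.0619])]
white line [array([ 0.5115, -0.0354]), array([ 0.5036, -0.0461])]
tool axes [[ 0.249  0.968 -0.001]
 [ 0.968 -0.249 -0.002]
 [-0.002 -0.    -1.   ]]
cam in tool [ 0.00123325 -0.08022863  0.01918551] cam axes in tool [[ 1.     0.    -0.   ]
 [-0.     0.957  0.291]
 [ 0.    -0.291  0.957]]
tub [0.78555023 0.05074371 0.085     ] brush [ 0.53394478 -0.35877732  0.01      ] loupe [0.56137218 0.29691632 0.03      ]
```

Call:
step_arm:
  steps:
    - [-1, -0.93, 0.82, 0, 0, 0, 0]
    - [-1, -0.93, 0.82, 0, 0, 0, 0]
    - [-1, -0.93, 0.82, 0, 0, 0, 0]
    - [-1, -0.93, 0.82, 0, 0, 0, 0]
    - [-1, -0.93, 0.82, 0, 0, 0, 0]
    - [-1, -0.93, 0.82, 0, 0, 0, 0]
    - [-1, -0.93, 0.82, 0, 0, 0, 0]
    - [-1, -0.93, 0.82, 0, 0, 0, 0]
    - [-1, -0.93, 0.82, 0, 0, 0, 0]
    - [-1, -0.93, 0.82, 0, 0, 0, 0]

```text
time: 1.15
position: [0.2966, 0.3279, 0.4047]
tool_rot: [0.79, 0.613, -0.0, 0.0]
ft_force: [-0.2, -0.5, 0.2]
grip_width: 0.0869
```

Call:
step_arm:
  steps:
    - [-1, -0.93, 0.82, 0, 0, 0, 0]
    - [-1, -0.93, 0.82, 0, 0, 0, 0]
    - [-1, -0.93, 0.82, 0, 0, 0, 0]
    - [-1, -0.93, 0.82, 0, 0, 0, 0]
    - [-1, -0.93, 0.82, 0, 0, 0, 0]
    - [-1, -0.93, 0.82, 0, 0, 0, 0]
    - [-1, -0.93, 0.82, 0, 0, 0, 0]
    - [-1, -0.93, 0.82, 0, 0, 0, 0]
    - [-1, -0.93, 0.82, 0, 0, 0, 0]
    - [-1, -0.93, 0.82, 0, 0, 0, 0]

```text
time: 2.15
position: [0.4372, 0.0516, 0.4047]
tool_rot: [0.79, 0.613, -0.0, -0.0]
ft_force: [0.8, 0.9, 0.0]
grip_width: 0.0869
```

Call:
step_arm:
  steps:
    - [-1, -0.93, 0.82, 0, 0, 0, 0]
    - [-1, -0.93, 0.82, 0, 0, 0, 0]
    - [-1, -0.93, 0.82, 0, 0, 0, 0]
    - [-1, -0.93, 0.82, 0, 0, 0, 0]
    - [-1, 0, 0, 0.4, 0, 0, 0]
    - [-1, 0, 0, 0.4, 0, 0, 0]
    - [-1, 0, 0, 0.4, 0, 0, 0]
    - [-1, 0, 0, 0.4, 0, 0, 0]
    - [-1, 0, 0, 0, 0, 0, 0]
    - [-1, 0, 0, 0, 0, 0, 0]

```text
time: 3.15
position: [0.4929, -0.0571, 0.3644]
tool_rot: [0.79, 0.613, -0.0, -0.0]
ft_force: [0.4, 0.2, 0.4]
grip_width: 0.087
```

```bash
cat > snap.py <<'E'
import sys
from rig import status, eyes
import cv2,numpy as np
o=status.get_obs();tag=sys.argv[1]
print({k:np.round(o[k],4).tolist() for k in ['time','q','position','tool_rot','ft_force','moment','grip_width']})
for n in sys.argv[2:]:
    i=eyes.camera_info(n); p,d=eyes.camera(n)
    np.savez(f"{n}{tag}.npz",p=p,d=d,pos=o['position'],rot=o['tool_rot'],**{k:np.array(v) for k,v in i.items()})
    cv2.imwrite(f"pics/{n}{tag}.png",p[:,:,::-1])
E
python3 snap.py 1 wrist
```

```text
{'time': 3.15, 'q': [-0.3409, 0.4145, 1.7934, -0.0, 0.9347, -1.6609], 'position': [0.4929, -0.0571, 0.3644], 'tool_rot': [0.79, 0.6131, -0.0003, -0.0004], 'ft_force': [0.4324, 0.173, 0.3638], 'moment': [-0.0771, 0.0162, -0.029], 'grip_width': 0.087}
```

View pics/wrist1.png

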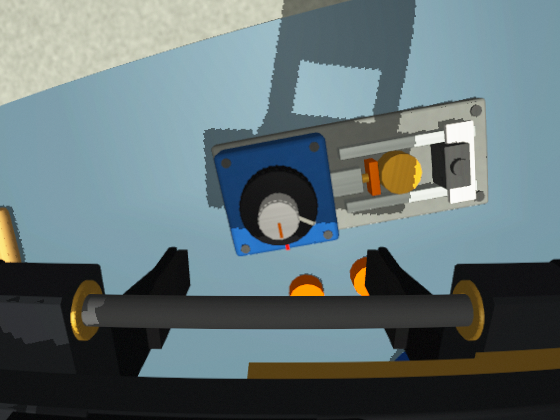

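```bash
python3 - <<'E'
from h import *
c=dict(np.load("wrist1.npz"));p=c['p']
hsv=cv2.cvtColor(p,cv2.COLOR_RGB2HSV);H,S,V=[hsv[...,i].astype(int) for i in range(3)]
# depth based: heights
d=c['d'];vv,uu=np.mgrid[0:420,0:560]
P=np.zeros((420,560,3))
for v in range(80,280):
    for u in range(180,520):
        if d[v,u]>0:
            o,r=ray(c,u,v);P[v,u]=o+r*d[v,u]
np.save('P1.npy',P)
z=P[...,2]
for nm,lo,hi in [('knobtop',.1,.12),('ringtop',.074,.088),('housetop',.046,.057)]:
    m=((z>lo)&(z<hi)).astype(np.uint8)
    m[:, :180]=0
    k,l,st,ce=cv2.connectedComponentsWithStats(m);i=1+np.argmax(st[1:,4])
    pts=P[l==i];q=pts[:,:2].astype(np.float32)
    (cx,cy),rad=cv2.minEnclosingCircle(q); r=cv2.minAreaRect(q)
    print(nm,st[i,4],'z',np.median(pts[:,2]).round(4),'circ',np.round((cx,cy,rad),4),'rect',np.round(r[0],4),np.round(r[1],4),round(r[2],2))
m=(z>.012)&(z<.022);q=P[m][:,:2].astype(np.float32);r=cv2.minAreaRect(q);print('plate',r,[b.round(4).tolist() for b in cv2.boxPoints(r)])
cr=p[110:270,200:500,::-1]
cv2.imwrite("pics/w1c.png",cv2.resize(cr,None,fx=2.6,fy=2.6,interpolation=cv2.INTER_CUBIC))
E
```

```text
knobtop 1354 z 0.1086 circ [ 0.4938 -0.0551  0.0147] rect [ 0.4932 -0.0549] [0.0286 0.0273] 74.0
ringtop 3147 z 0.0807 circ [ 0.4936 -0.055   0.0303] rect [ 0.4935 -0.0553] [0.0591 0.0591] 68.31
housetop 6503 z 0.0527 circ [ 0.4934 -0.0553  0.0623] rect [ 0.4941 -0.0554] [0.0916 0.0916] 86.39
plate ((0.5266348719596863, 0.01470886915922165), (0.24980519711971283, 0.15595600008964539), 86.42633819580078) [[0.4410000145435333, -0.10509999841451645], [0.5967000126838684, -0.11479999870061874], [0.6122000217437744, 0.13449999690055847], [0.45660001039505005, 0.14419999718666077]]
```

View pics/w1c.png

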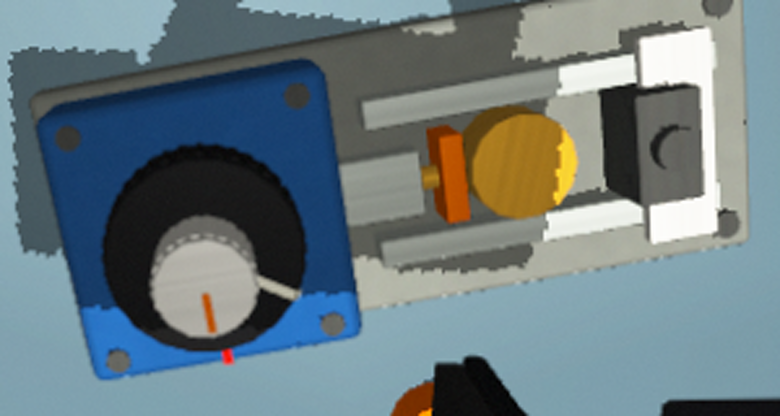

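```bash
python3 - <<'E'
from h import *
c=dict(np.load("wrist1.npz"));A=np.array([.4935,-.0552])
f=lambda x,y:(200+(x+.5)/2.6-.5,110+(y+.5)/2.6-.5)
for nm,q,z in [('l1',(262,282),.0803),('l2',(297,294),.0803),('red',(228,356),.052),('kn1',(206,296),.108),('kn2',(212,330),.108)]:
    w=onz(c,*f(*q),z)[:2]-A; print(nm,w.round(4),np.hypot(*w).round(4),'ang rel fix x',(np.arctan2(w[1],w[0])+.0624).round(3))
o=np.array([.4929,-.0571,.3644])
from scipy.spatial.transform import Rotation as Ro
R=Ro.from_quat(c['rot']).as_matrix();print('delta tool',R.T@(np.array([.4935,-.0552,.24])-o))
# backstop face along track
P=np.load('P1.npy');yf=np.array([.0624,1]);yf/=np.linalg.norm(yf)
xf=np.array([1,-.0624])
Q=P[...,:2]-A;a=Q@yf;b=Q@xf;z=P[...,2]
for nm,lo,hi,al,ah in [('backstop top',.045,.053,.12,.18),('blank top',.037,.043,.085,.14),('nosetop',.037,.043,.07,.092)]:
    m=(z>lo)&(z<hi)&(a>al)&(a<ah)&(abs(b)<.016);print(nm,m.sum(),np.percentile(a[m],[1,3,50,97,99]).round(4))
E
```

```text
l1 [0.012  0.0146] 0.0189 ang rel fix x 0.944
l2 [0.0182 0.0237] 0.0299 ang rel fix x 0.979
red [ 0.0441 -0.0029] 0.0442 ang rel fix x -0.003
kn1 [ 0.0027 -0.0002] 0.0027 ang rel fix x -0.015
kn2 [ 0.0124 -0.001 ] 0.0125 ang rel fix x -0.02
delta tool [0.00198027 0.00022773 0.12439999]
backstop top 784 [0.1412 0.1414 0.1486 0.1626 0.163 ]
blank top 1382 [0.0854 0.0861 0.1055 0.122  0.1232]
nosetop 492 [0.0703 0.0706 0.0829 0.0914 0.0918]
```

Call:
step_arm:
  steps:
    - [-1, 0.08, 0.01, 0.6, 0, 0, 0]
    - [-1, 0, 0, 0.6, 0, 0, 0]
    - [-1, 0, 0, 0.6, 0, 0, 0]
    - [-1, 0, 0, 0.6, 0, 0, 0]
    - [-1, 0, 0, 0.6, 0, 0, 0]
    - [-1, 0, 0, 0.6, 0, 0, 0]
    - [-1, 0, 0, 0.6, 0, 0, 0]
    - [-1, 0, 0, 0.6, 0, 0, 0]
    - [-1, 0, 0, 0.13, 0, 0, 0]
    - [-1, 0, 0, 0, 0, 0, 0]

```text
time: 4.2
position: [0.4941, -0.0558, 0.2415]
tool_rot: [0.79, 0.613, -0.0, -0.0]
ft_force: [-0.4, 0.3, 0.5]
grip_width: 0.0871
```

Call:
step_arm:
  steps:
    - [1, 0, 0, 0, 0, 0, 0]
    - [1, 0, 0, 0, 0, 0, 0]
    - [1, 0, 0, 0, 0, 0, 0]
    - [1, 0, 0, 0, 0, 0, 0]
    - [1, 0, 0, 0, 0, 0, 0]
    - [1, 0, 0, 0, 0, 0, 0]
    - [1, 0, 0, 0, 0, 0, 0]
    - [1, 0, 0, 0, 0, 0, 0]
    - [1, 0, 0, 0, 0, 0, 0]
    - [1, 0, 0, 0, 0, 0, 0]
  squeeze: 35

```text
time: 5.2
position: [0.4939, -0.0562, 0.2419]
tool_rot: [0.79, 0.613, -0.0, 0.0]
ft_force: [-3.4, -4.0, 5.3]
grip_width: 0.0591
```

```bash
python3 snap.py 2 wrist
```

```text
{'time': 5.2, 'q': [-0.3383, 0.6305, 1.883, -0.0012, 0.6274, -1.6568], 'position': [0.4939, -0.0562, 0.2419], 'tool_rot': [0.7902, 0.6129, -0.0001, 0.0005], 'ft_force': [-3.4456, -4.0432, 5.2701], 'moment': [-0.7161, 0.3629, 0.0288], 'grip_width': 0.0591}
```

View pics/wrist2.png

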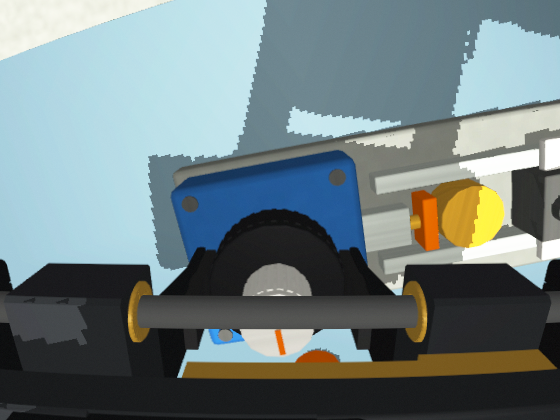

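Call:
step_arm:
  steps:
    - [1, 0, 0, 0, 0, 0, 0.77]
    - [1, 0, 0, 0, 0, 0, 0.77]
    - [1, 0, 0, 0, 0, 0, 0.77]
    - [1, 0, 0, 0, 0, 0, 0.77]
    - [1, 0, 0, 0, 0, 0, 0.77]
    - [1, 0, 0, 0, 0, 0, 0.77]
    - [1, 0, 0, 0, 0, 0, 0.77]
    - [1, 0, 0, 0, 0, 0, 0.76]
    - [1, 0, 0, 0, 0, 0, 0.76]
    - [1, 0, 0, 0, 0, 0, 0]

```text
time: 6.25
position: [0.494, -0.0561, 0.2419]
tool_rot: [0.985, 0.175, 0.0, 0.0]
ft_force: [-1.9, -3.9, 5.4]
grip_width: 0.059
```

```bash
python3 snap.py 3 wrist top scene; python3 - <<'E'
import cv2,numpy as np
ims=[np.load("scene3.npz")['p'][155:240,225:365,::-1],np.load("top3.npz")['p'][190:285,210:330,::-1],np.load("wrist3.npz")['p'][...,::-1]]
a=[cv2.resize(i,(400,300),interpolation=cv2.INTER_CUBIC) for i in ims]
cv2.imwrite('pics/c3.png',np.vstack([np.hstack(a[:2]),np.hstack([a[2],a[2]*0])]))
E
```

```text
{'time': 6.25, 'q': [-0.3381, 0.6306, 1.8829, -0.0006, 0.6273, -0.6897], 'position': [0.494, -0.0561, 0.2419], 'tool_rot': [0.9845, 0.1751, 0.0003, 0.0004], 'ft_force': [-1.9109, -3.9174, 5.4165], 'moment': [-0.8224, 0.4034, -0.2129], 'grip_width': 0.059}
```

View pics/c3.png

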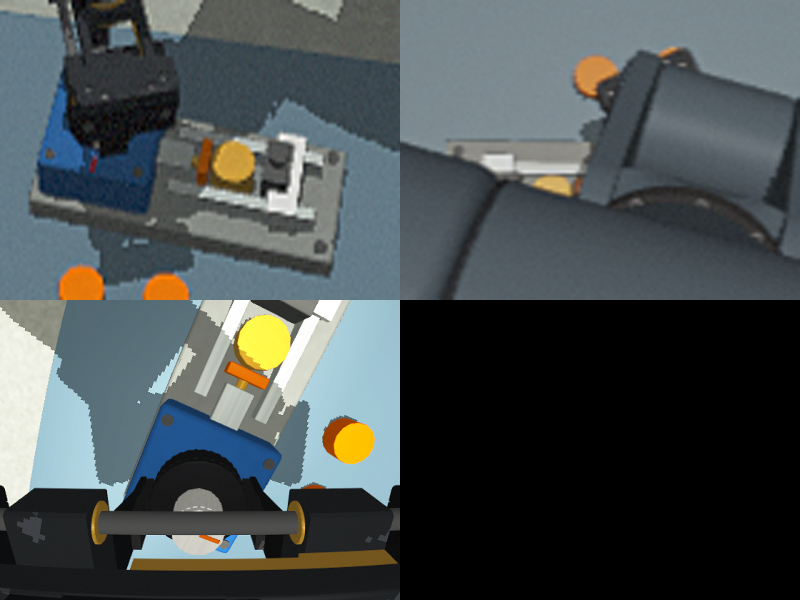

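Call:
step_arm:
  steps:
    - [-1, 0, 0, 0, 0, 0, 0]
    - [-1, 0, 0, 0, 0, 0, 0]
    - [-1, 0, 0, 0, 0, 0, 0]
    - [-1, 0, 0, 0, 0, 0, 0]
    - [-1, 0, 0, -0.6, 0, 0, 0]
    - [-1, 0, 0, -0.8, 0, 0, 0]
    - [-1, 0, 0, -0.8, 0, 0, 0]
    - [-1, 0, 0, -0.9, 0, 0, 0]
    - [-1, 0, 0, -0.9, 0, 0, -1]
    - [-1, 0, 0, -0.9, 0, 0, -1]

```text
time: 7.4
position: [0.4937, -0.0556, 0.3647]
tool_rot: [0.949, 0.314, -0.0, -0.0]
ft_force: [-0.1, -0.6, -1.1]
grip_width: 0.0874
```

Call:
step_arm:
  steps:
    - [-1, 0, 0, 0, 0, 0, -1]
    - [-1, 0, 0, 0, 0, 0, -1]
    - [-1, 0, 0, 0, 0, 0, -1]
    - [-1, 0, 0, 0, 0, 0, -1]
    - [-1, 0, 0, 0, 0, 0, -1]
    - [-1, 0, 0, 0, 0, 0, 0]
    - [-1, 0, 0, 0, 0, 0, 0]
    - [-1, 0, 0, 0, 0, 0, 0]
    - [-1, 0, 0, 0, 0, 0, 0]
    - [-1, 0, 0, 0, 0, 0, 0]

```text
time: 8.4
position: [0.4939, -0.0558, 0.364]
tool_rot: [0.787, 0.617, -0.0, -0.0]
ft_force: [0.3, -0.2, -0.6]
grip_width: 0.0871
```

```bash
python3 snap.py 4 wrist; python3 - <<'E'
import cv2,numpy as np
p=np.load("wrist4.npz")['p'][100:270,200:500,::-1]
cv2.imwrite('pics/w4c.png',cv2.resize(p,None,fx=2.6,fy=2.6,interpolation=cv2.INTER_CUBIC))
E
```

```text
{'time': 8.4, 'q': [-0.3378, 0.416, 1.7923, 0.0, 0.9334, -1.6687], 'position': [0.4939, -0.0558, 0.364], 'tool_rot': [0.7866, 0.6174, -0.0, -0.0], 'ft_force': [0.313, -0.2201, -0.6467], 'moment': [-0.0154, 0.0035, -0.0406], 'grip_width': 0.0871}
```

View pics/w4c.png

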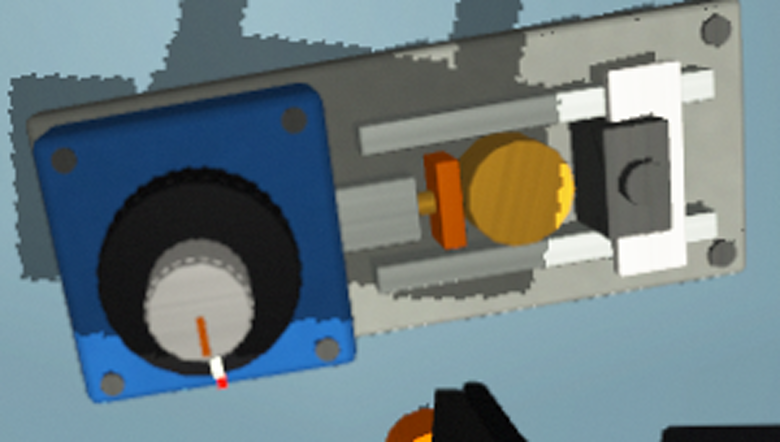

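```bash
python3 - <<'E'
from h import *
c=dict(np.load("wrist4.npz"));A=np.array([.4935,-.0552])
f=lambda x,y:(200+(x+.5)/2.6-.5,100+(y+.5)/2.6-.5)
for nm,q,z in [('l1',(215,362),.0803),('l2',(220,376),.0803),('red',(222,384),.052),('kn1',(201,320),.108),('kn2',(207,354),.108)]:
    w=onz(c,*f(*q),z)[:2]-A; print(nm,w.round(4),np.hypot(*w).round(4),'ang rel fix x',(np.arctan2(w[1],w[0])+.0624).round(3))
P=np.zeros((420,560,3))
for v in range(80,260):
    for u in range(180,520):
        if c['d'][v,u]>0: P[v,u]=at(c,u,v)
yf=np.array([.0624,1]);xf=np.array([1,-.0624])
Q=P[...,:2]-A;a=Q@yf;b=Q@xf;z=P[...,2]
for nm,lo,hi,al,ah in [('backstop top',.045,.053,.115,.16),('blank top',.037,.043,.093,.14),('nosetop',.037,.043,.07,.09)]:
    m=(z>lo)&(z<hi)&(a>al)&(a<ah)&(abs(b)<.010);print(nm,m.sum(),np.percentile(a[m],[0,1,3,50,97,99,100]).round(4))
g=lambda x,y,z:((onz(c,*f(x,y),z)[:2]-A)@yf).round(4)
print('backstop front-top edge',g(605,122,.049),g(609,238,.049),'nose front top edge',g(455,155,.040),g(466,245,.04),'blank far',g(574,188,.04),'near', g(468,190,.04))
from scipy.spatial.transform import Rotation as Ro
R=Ro.from_quat(c['rot']).as_matrix();print('delta tool',R.T@(np.array([.4935,-.0552,.267])-c['pos']))
E
```

```text
l1 [ 0.0262 -0.0015] 0.0262 ang rel fix x 0.005
l2 [ 0.0309 -0.0011] 0.0309 ang rel fix x 0.027
red [ 0.0454 -0.0033] 0.0456 ang rel fix x -0.011
kn1 [ 0.0029 -0.0001] 0.0029 ang rel fix x 0.029
kn2 [ 0.0126 -0.0008] 0.0126 ang rel fix x -0.003
backstop top 385 [0.1317 0.132  0.1323 0.1375 0.1534 0.1538 0.1542]
blank top 883 [0.093  0.0933 0.0939 0.1095 0.1324 0.1327 0.1329]
nosetop 325 [0.07   0.0702 0.0705 0.0819 0.0878 0.0898 0.09  ]
backstop front-top edge 0.1336 0.1326 nose front top edge 0.0872 0.0877 blank far 0.1254 near 0.0902
delta tool [ 0.00049899 -0.00049312  0.09696922]
```

Call:
step_arm:
  steps:
    - [-1, 0.02, -0.02, 0.48, 0, 0, 0]
    - [-1, 0, 0, 0.48, 0, 0, 0]
    - [-1, 0, 0, 0.48, 0, 0, 0]
    - [-1, 0, 0, 0.48, 0, 0, 0]
    - [-1, 0, 0, 0.48, 0, 0, 0]
    - [-1, 0, 0, 0.48, 0, 0, 0]
    - [-1, 0, 0, 0.48, 0, 0, 0]
    - [-1, 0, 0, 0.48, 0, 0, 0]
    - [-1, 0, 0, 0, 0, 0, 0]
    - [-1, 0, 0, 0, 0, 0, 0]

```text
time: 9.45
position: [0.4935, -0.0553, 0.2677]
tool_rot: [0.786, 0.618, -0.0, -0.0]
ft_force: [0.1, 0.2, 0.6]
grip_width: 0.087
```

Call:
step_arm:
  steps:
    - [1, 0, 0, 0, 0, 0, 0]
    - [1, 0, 0, 0, 0, 0, 0]
    - [1, 0, 0, 0, 0, 0, 0]
    - [1, 0, 0, 0, 0, 0, 0]
    - [1, 0, 0, 0, 0, 0, 0]
    - [1, 0, 0, 0, 0, 0, 0]
    - [1, 0, 0, 0, 0, 0, 0]
    - [1, 0, 0, 0, 0, 0, 0]
    - [1, 0, 0, 0, 0, 0, 0]
    - [1, 0, 0, 0, 0, 0, 0]
  squeeze: 40

```text
time: 10.45
position: [0.4934, -0.0559, 0.268]
tool_rot: [0.786, 0.618, -0.001, 0.0]
ft_force: [-1.0, -4.5, 0.9]
grip_width: 0.027
```

```bash
python3 snap.py 5 wrist; python3 snap.py 5x
```

```text
{'time': 10.45, 'q': [-0.3379, 0.5804, 1.8705, -0.0025, 0.6907, -1.6684], 'position': [0.4934, -0.0559, 0.268], 'tool_rot': [0.7861, 0.618, -0.0007, 0.0004], 'ft_force': [-1.0452, -4.5024, 0.8713], 'moment': [-0.7771, 0.2649, 0.0025], 'grip_width': 0.027}
{'time': 10.5, 'q': [-0.3379, 0.5804, 1.8705, -0.0024, 0.6907, -1.6685], 'position': [0.4934, -0.0559, 0.268], 'tool_rot': [0.7862, 0.618, -0.0007, 0.0004], 'ft_force': [-1.537, -5.2442, 0.3508], 'moment': [-0.7541, 0.2753, -0.0106], 'grip_width': 0.0267}
```

View pics/wrist5.png

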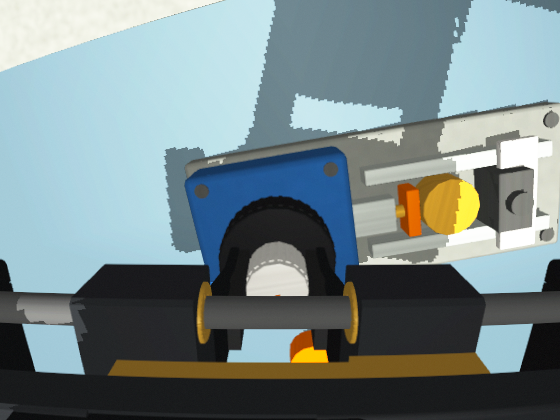

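Call:
step_arm:
  steps:
    - [1, 0, 0, 0, 0, 0, 0.4]
    - [1, 0, 0, 0, 0, 0, 0.4]
    - [1, 0, 0, 0, 0, 0, 0.4]
    - [1, 0, 0, 0, 0, 0, 0.4]
    - [1, 0, 0, 0, 0, 0, 0.4]
    - [1, 0, 0, 0, 0, 0, 0.4]
    - [1, 0, 0, 0, 0, 0, 0.4]
    - [1, 0, 0, 0, 0, 0, 0.4]
    - [1, 0, 0, 0, 0, 0, 0.4]
    - [1, 0, 0, 0, 0, 0, 0.4]

```text
time: 11.5
position: [0.4935, -0.0556, 0.268]
tool_rot: [0.926, 0.376, -0.0, 0.0]
ft_force: [-0.7, -2.3, 1.0]
grip_width: 0.0273
```

```bash
python3 snap.py 6 wrist; python3 snap.py 6x
```

```text
{'time': 11.5, 'q': [-0.3374, 0.5804, 1.8704, -0.0014, 0.6904, -1.1082], 'position': [0.4935, -0.0556, 0.268], 'tool_rot': [0.9265, 0.3764, -0.0002, 0.0004], 'ft_force': [-0.6552, -2.3082, 1.0307], 'moment': [-0.4598, 0.0981, 0.1625], 'grip_width': 0.0273}
{'time': 11.55, 'q': [-0.3374, 0.5805, 1.8704, -0.0013, 0.6904, -1.1066], 'position': [0.4935, -0.0556, 0.268], 'tool_rot': [0.9268, 0.3757, -0.0002, 0.0004], 'ft_force': [-1.628, -2.7961, -0.4022], 'moment': [-0.6074, 0.1663, 0.0285], 'grip_width': 0.0271}
```

View pics/wrist6.png

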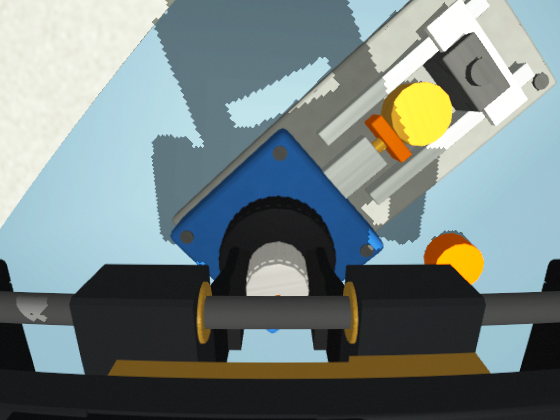

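Call:
step_arm:
  steps:
    - [1, 0, 0, 0, 0, 0, 0.2]
    - [1, 0, 0, 0, 0, 0, 0.2]
    - [1, 0, 0, 0, 0, 0, 0.2]
    - [1, 0, 0, 0, 0, 0, 0.2]
    - [1, 0, 0, 0, 0, 0, 0.2]
    - [1, 0, 0, 0, 0, 0, 0.2]
    - [1, 0, 0, 0, 0, 0, 0.2]
    - [1, 0, 0, 0, 0, 0, 0.2]
    - [1, 0, 0, 0, 0, 0, 0.2]
    - [1, 0, 0, 0, 0, 0, 0.2]

```text
time: 12.55
position: [0.4937, -0.0555, 0.268]
tool_rot: [0.97, 0.244, 0.0, 0.0]
ft_force: [-0.5, -4.4, -0.5]
grip_width: 0.0269
```

```bash
python3 snap.py 7 wrist; python3 snap.py 7x; python3 - <<'E'
import cv2,numpy as np
p=np.load("wrist7.npz")['p'][0:270,160:560,::-1]
cv2.imwrite('pics/w7c.png',cv2.resize(p,None,fx=2,fy=2,interpolation=cv2.INTER_CUBIC))
E
```

```text
{'time': 12.55, 'q': [-0.3371, 0.5805, 1.8702, -0.0006, 0.6902, -0.8286], 'position': [0.4937, -0.0555, 0.268], 'tool_rot': [0.9699, 0.2435, 0.0001, 0.0003], 'ft_force': [-0.4685, -4.4266, -0.5289], 'moment': [-0.9112, 0.1508, 0.1864], 'grip_width': 0.0269}
{'time': 12.6, 'q': [-0.3371, 0.5805, 1.8702, -0.0006, 0.6902, -0.8276], 'position': [0.4937, -0.0554, 0.268], 'tool_rot': [0.97, 0.243, 0.0002, 0.0003], 'ft_force': [-0.942, -4.4477, -0.1804], 'moment': [-0.9241, 0.1668, 0.0442], 'grip_width': 0.027}
```

View pics/w7c.png

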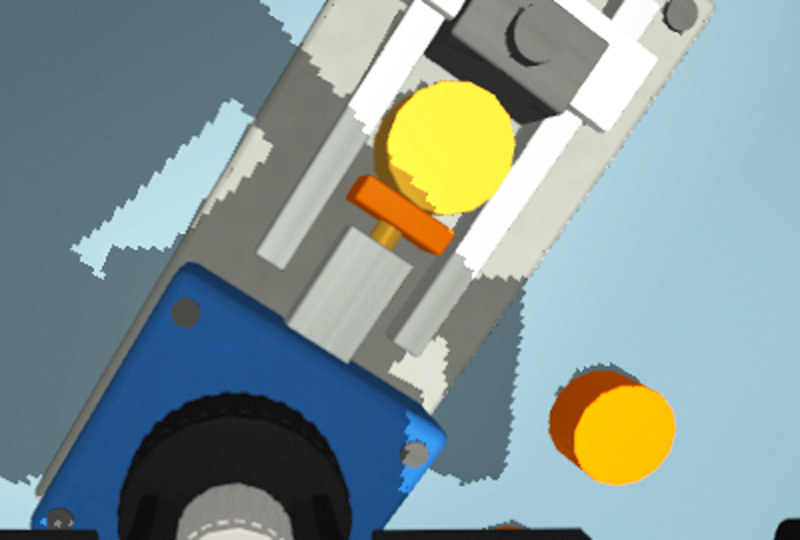

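```bash
cat > gap.py <<'E'
from h import *
import sys
A=np.array([.4935,-.0552]);yf=np.array([.0624,1]);xf=np.array([1,-.0624])
def g(c,f,x,y,z):
    Q=onz(c,*f(x,y),z)[:2]-A; return (Q@yf*1000).round(1),(Q@xf*1000).round(1)
E
python3 - <<'E'
from gap import *
c=dict(np.load("wrist7.npz"))
f=lambda x,y:(160+(x+.5)/2-.5,(y+.5)/2-.5)
for n,x,y,z in [('noseF L',372,177,.04),('noseF R',456,234,.04),('noseB L',350,195,.04),('noseB R',444,253,.04),('bsF L',455,33,.049),('bsF R',561,109,.049),('blank near',424,207,.04),('blank far',478,88,.04),('ram end L',346,228,.04),('ram R',413,270,.04)]: print(n,g(c,f,x,y,z))
E
```

```text
noseF L (np.float64(93.3), np.float64(-12.6))
noseF R (np.float64(93.3), np.float64(16.3))
noseB L (np.float64(86.1), np.float64(-15.0))
noseB R (np.float64(87.2), np.float64(16.5))
bsF L (np.float64(133.3), np.float64(-15.9))
bsF R (np.float64(133.7), np.float64(18.4))
blank near (np.float64(94.5), np.float64(4.3))
blank far (np.float64(128.2), np.float64(-1.4))
ram end L (np.float64(78.0), np.float64(-11.0))
ram R (np.float64(78.6), np.float64(11.8))
```

Call:
step_arm:
  steps:
    - [1, 0, 0, 0, 0, 0, 0.2]
    - [1, 0, 0, 0, 0, 0, 0.2]
    - [1, 0, 0, 0, 0, 0, 0.2]
    - [1, 0, 0, 0, 0, 0, 0.2]
    - [1, 0, 0, 0, 0, 0, 0.2]
    - [1, 0, 0, 0, 0, 0, 0.2]
    - [1, 0, 0, 0, 0, 0, 0.2]
    - [1, 0, 0, 0, 0, 0, 0.2]
    - [1, 0, 0, 0, 0, 0, 0.2]
    - [1, 0, 0, 0, 0, 0, 0.2]

```text
time: 13.6
position: [0.4938, -0.0554, 0.268]
tool_rot: [0.994, 0.106, 0.0, 0.0]
ft_force: [0.5, -5.9, -0.9]
grip_width: 0.0272
```

```bash
python3 snap.py 8 wrist; python3 snap.py 8x; python3 - <<'E'
import cv2,numpy as np
p=np.load("wrist8.npz")['p'][0:270,160:560,::-1]
cv2.imwrite('pics/w8c.png',cv2.resize(p,None,fx=2,fy=2,interpolation=cv2.INTER_CUBIC))
E
```

```text
{'time': 13.6, 'q': [-0.3369, 0.5805, 1.87, -0.0002, 0.6899, -0.5491], 'position': [0.4938, -0.0554, 0.268], 'tool_rot': [0.9944, 0.106, 0.0005, 0.0003], 'ft_force': [0.5339, -5.9376, -0.9262], 'moment': [-0.9667, 0.0434, 0.1355], 'grip_width': 0.0272}
{'time': 13.65, 'q': [-0.337, 0.5806, 1.87, -0.0001, 0.6899, -0.5482], 'position': [0.4938, -0.0554, 0.268], 'tool_rot': [0.9944, 0.1055, 0.0005, 0.0003], 'ft_force': [0.4208, -5.5027, -0.3724], 'moment': [-0.9857, 0.0047, 0.0582], 'grip_width': 0.0273}
```

View pics/w8c.png

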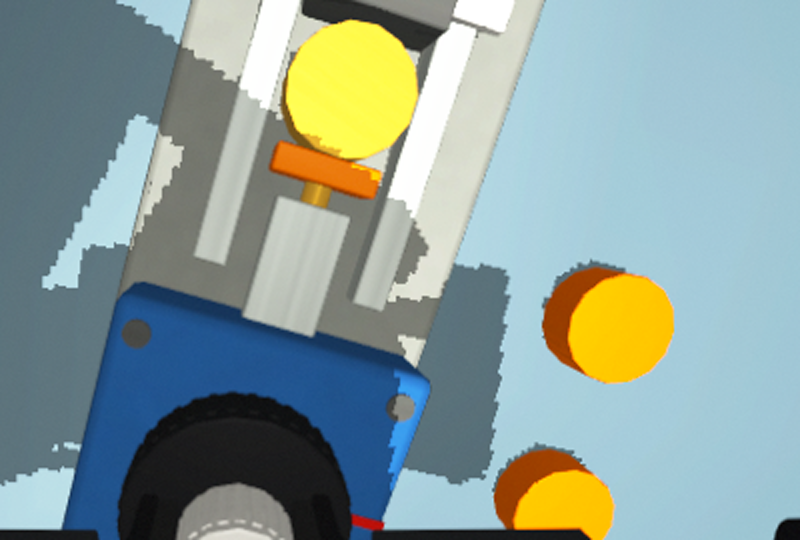

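Call:
step_arm:
  steps:
    - [1, 0, 0, 0, 0, 0, 0.1]
    - [1, 0, 0, 0, 0, 0, 0.1]
    - [1, 0, 0, 0, 0, 0, 0.1]
    - [1, 0, 0, 0, 0, 0, 0.1]
    - [1, 0, 0, 0, 0, 0, 0.1]
    - [1, 0, 0, 0, 0, 0, 0.1]
    - [1, 0, 0, 0, 0, 0, 0.1]
    - [1, 0, 0, 0, 0, 0, 0.1]
    - [1, 0, 0, 0, 0, 0, 0.1]
    - [1, 0, 0, 0, 0, 0, 0.1]

```text
time: 14.65
position: [0.4939, -0.0554, 0.268]
tool_rot: [0.999, 0.037, 0.001, 0.0]
ft_force: [0.6, -4.5, -1.1]
grip_width: 0.0269
```

```bash
python3 snap.py 9 wrist; python3 snap.py 9x; python3 - <<'E'
import cv2,numpy as np
p=np.load("wrist9.npz")['p'][0:200,200:460,::-1]
cv2.imwrite('pics/w9c.png',cv2.resize(p,None,fx=3,fy=3,interpolation=cv2.INTER_CUBIC))
E
```

```text
{'time': 14.65, 'q': [-0.3369, 0.5806, 1.8699, -0.0, 0.6898, -0.4103], 'position': [0.4939, -0.0554, 0.268], 'tool_rot': [0.9993, 0.0367, 0.0006, 0.0003], 'ft_force': [0.5695, -4.5275, -1.0514], 'moment': [-0.9593, -0.0635, 0.1469], 'grip_width': 0.0269}
{'time': 14.7, 'q': [-0.3369, 0.5806, 1.8699, 0.0, 0.6898, -0.4097], 'position': [0.4939, -0.0554, 0.268], 'tool_rot': [0.9993, 0.0364, 0.0006, 0.0002], 'ft_force': [-0.9566, -5.3989, -1.4302], 'moment': [-0.9703, -0.0453, 0.0452], 'grip_width': 0.0272}
```

View pics/w9c.png

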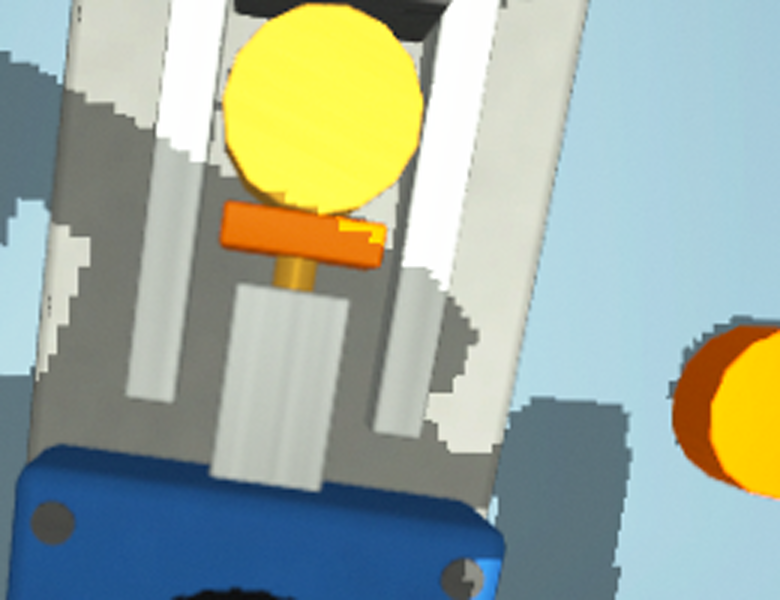

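Call:
step_arm:
  steps:
    - [1, 0, 0, 0, 0, 0, 0.1]
    - [1, 0, 0, 0, 0, 0, 0.1]
    - [1, 0, 0, 0, 0, 0, 0.1]
    - [1, 0, 0, 0, 0, 0, 0.1]
    - [1, 0, 0, 0, 0, 0, 0.1]
    - [1, 0, 0, 0, 0, 0, 0.1]
    - [1, 0, 0, 0, 0, 0, 0.1]
    - [1, 0, 0, 0, 0, 0, 0.1]
    - [1, 0, 0, 0, 0, 0, 0.1]
    - [1, 0, 0, 0, 0, 0, 0.1]

```text
time: 15.7
position: [0.494, -0.0554, 0.2681]
tool_rot: [0.999, -0.033, 0.001, 0.0]
ft_force: [0.3, -4.9, -3.2]
grip_width: 0.0273
```

```bash
python3 snap.py 10 wrist; python3 snap.py 10x; python3 - <<'E'
import cv2,numpy as np
p=np.load("wrist10.npz")['p'][0:200,200:460,::-1]
cv2.imwrite('pics/w10c.png',cv2.resize(p,None,fx=3,fy=3,interpolation=cv2.INTER_CUBIC))
E
```

```text
{'time': 15.7, 'q': [-0.3369, 0.5806, 1.8698, 0.0001, 0.6896, -0.2707], 'position': [0.494, -0.0554, 0.2681], 'tool_rot': [0.9995, -0.0331, 0.0008, 0.0002], 'ft_force': [0.3367, -4.9323, -3.1866], 'moment': [-0.9255, -0.1142, 0.1702], 'grip_width': 0.0273}
{'time': 15.75, 'q': [-0.3369, 0.5806, 1.8698, 0.0001, 0.6896, -0.2702], 'position': [0.494, -0.0554, 0.2681], 'tool_rot': [0.9994, -0.0334, 0.0008, 0.0002], 'ft_force': [1.738, -5.8686, -1.9791], 'moment': [-1.0132, -0.0875, 0.1334], 'grip_width': 0.0274}
```

View pics/w10c.png

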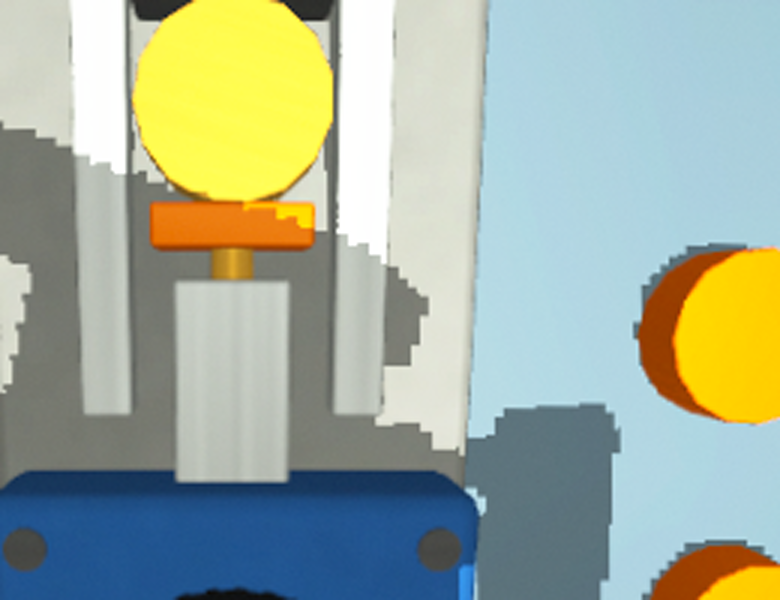

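Call:
step_arm:
  steps:
    - [1, 0, 0, 0, 0, 0, 0.05]
    - [1, 0, 0, 0, 0, 0, 0.05]
    - [1, 0, 0, 0, 0, 0, 0.05]
    - [1, 0, 0, 0, 0, 0, 0.05]
    - [1, 0, 0, 0, 0, 0, 0.05]
    - [1, 0, 0, 0, 0, 0, 0.05]
    - [1, 0, 0, 0, 0, 0, 0.05]
    - [1, 0, 0, 0, 0, 0, 0.05]
    - [1, 0, 0, 0, 0, 0, 0.05]
    - [1, 0, 0, 0, 0, 0, 0.05]

```text
time: 16.75
position: [0.494, -0.0554, 0.2681]
tool_rot: [0.998, -0.068, 0.001, 0.0]
ft_force: [0.6, -5.3, -2.0]
grip_width: 0.0268
```

```bash
python3 snap.py 11 wrist; python3 snap.py 11x
```

```text
{'time': 16.75, 'q': [-0.3368, 0.5806, 1.8697, 0.0001, 0.6895, -0.2013], 'position': [0.494, -0.0554, 0.2681], 'tool_rot': [0.9977, -0.0678, 0.0009, 0.0002], 'ft_force': [0.6283, -5.3206, -1.9941], 'moment': [-0.9347, -0.1397, 0.1816], 'grip_width': 0.0268}
{'time': 16.8, 'q': [-0.3368, 0.5806, 1.8697, 0.0001, 0.6895, -0.201], 'position': [0.494, -0.0554, 0.268], 'tool_rot': [0.9977, -0.0679, 0.0009, 0.0002], 'ft_force': [1.1372, -5.4356, -1.4838], 'moment': [-0.9814, -0.1615, 0.1188], 'grip_width': 0.0271}
```

Call:
step_arm:
  steps:
    - [1, 0, 0, 0, 0, 0, 0.05]
    - [1, 0, 0, 0, 0, 0, 0.05]
    - [1, 0, 0, 0, 0, 0, 0.05]
    - [1, 0, 0, 0, 0, 0, 0.05]
    - [1, 0, 0, 0, 0, 0, 0.05]
    - [1, 0, 0, 0, 0, 0, 0.05]
    - [1, 0, 0, 0, 0, 0, 0.05]
    - [1, 0, 0, 0, 0, 0, 0.05]
    - [1, 0, 0, 0, 0, 0, 0.05]
    - [1, 0, 0, 0, 0, 0, 0.05]

```text
time: 17.8
position: [0.4941, -0.0554, 0.268]
tool_rot: [0.995, -0.102, 0.001, 0.0]
ft_force: [1.3, -4.2, -1.4]
grip_width: 0.0269
```

```bash
python3 snap.py 12 wrist; python3 snap.py 12x;  python3 - <<'E'
import cv2,numpy as np
p=np.load("wrist12.npz")['p'][0:200,200:460,::-1]
cv2.imwrite('pics/w12c.png',cv2.resize(p,None,fx=3,fy=3,interpolation=cv2.INTER_CUBIC))
E
```

```text
{'time': 17.8, 'q': [-0.3368, 0.5806, 1.8697, 0.0, 0.6894, -0.1315], 'position': [0.4941, -0.0554, 0.268], 'tool_rot': [0.9947, -0.1025, 0.0009, 0.0002], 'ft_force': [1.3123, -4.1851, -1.4017], 'moment': [-0.9358, -0.1346, 0.1737], 'grip_width': 0.0269}
{'time': 17.85, 'q': [-0.3368, 0.5806, 1.8696, 0.0001, 0.6894, -0.1312], 'position': [0.4941, -0.0554, 0.2681], 'tool_rot': [0.9947, -0.1027, 0.0009, 0.0002], 'ft_force': [1.1686, -4.5325, -3.3108], 'moment': [-0.9654, -0.1772, 0.1775], 'grip_width': 0.0271}
```

View pics/w12c.png

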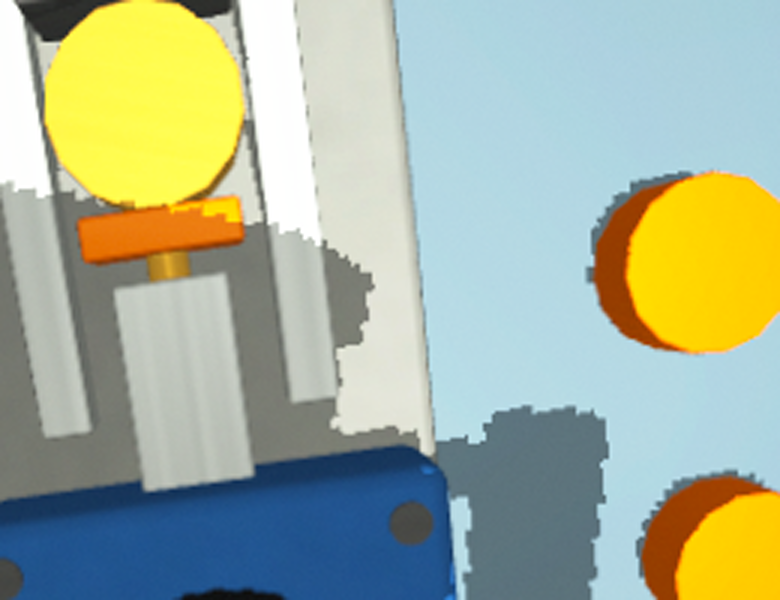

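```bash
cat > pin.py <<'E'
from gap import *
def run(tags):
    outs=[]
    for t in tags:
        c=dict(np.load(f"wrist{t}.npz"));img=c['p']
        # sample grid on z=.036 plane; a 70..105mm step .1 ; b -8..8mm
        a=np.arange(.070,.140,.0001);b=np.arange(-.004,.0041,.0004)
        xfn=xf/np.linalg.norm(xf);yfn=yf/np.linalg.norm(yf)
        mu=np.zeros((len(b),len(a)),np.float32);mv=mu.copy()
        for i,bb in enumerate(b):
            for j,aa in enumerate(a):
                X=A+aa*yfn+bb*xfn;mu[i,j],mv[i,j]=proj(c,[X[0],X[1],.036])
        s=cv2.remap(img,mu,mv,cv2.INTER_CUBIC)
        hsv=cv2.cvtColor(s,cv2.COLOR_RGB2HSV)
        sat=np.median(hsv[5:-5,:,1],0).astype(float);hue=np.median(hsv[5:-5,:,0],0).astype(float)
        # ram front: sat passes 110 upward ; nose back: hue falls below 13 after
        j1=np.argmax(sat>110);j2=j1+np.argmax(hue[j1:]<13)
        j3=j2+np.argmax(hue[j2:]>18)
        print(t,'ram front %.1f nose back %.1f pin %.1f nose/blank %.1f'%(a[j1]*1e3,a[j2]*1e3,(a[j2]-a[j1])*1e3,a[j3]*1e3))
E
python3 -c "
from pin import *
run([1,4,5,6,7,8,9,10,11,12])"
```

```text
1 ram front 74.0 nose back 80.3 pin 6.3 nose/blank 89.3
4 ram front 74.0 nose back 80.3 pin 6.3 nose/blank 89.4
5 ram front 74.2 nose back 80.8 pin 6.6 nose/blank 89.8
6 ram front 77.9 nose back 84.1 pin 6.2 nose/blank 92.6
7 ram front 79.8 nose back 86.2 pin 6.4 nose/blank 94.3
8 ram front 81.7 nose back 137.7 pin 56.0 nose/blank 137.7
9 ram front 82.7 nose back 133.6 pin 50.9 nose/blank 133.6
10 ram front 83.7 nose back 132.4 pin 48.7 nose/blank 132.4
11 ram front 84.1 nose back 132.8 pin 48.7 nose/blank 132.8
12 ram front 84.6 nose back 133.9 pin 49.3 nose/blank 133.9
```

```bash
sed -i "s/        # ram front.*/        if dbg: print(t,[(round(a[k]*1e3,1),int(hue[k]),int(sat[k])) for k in range(110,260,5)])/; s/def run(tags)/def run(tags,dbg=0)/" pin.py; python3 -c "
from pin import *
run([7,8,10,12],1)"
```

```text
7 [(np.float64(81.0), 20, 204), (np.float64(81.5), 20, 205), (np.float64(82.0), 21, 204), (np.float64(82.5), 21, 204), (np.float64(83.0), 20, 204), (np.float64(83.5), 20, 205), (np.float64(84.0), 20, 205), (np.float64(84.5), 21, 205), (np.float64(85.0), 20, 204), (np.float64(85.5), 17, 221), (np.float64(86.0), 13, 255), (np.float64(86.5), 13, 255), (np.float64(87.0), 14, 252), (np.float64(87.5), 15, 251), (np.float64(88.0), 15, 248), (np.float64(88.5), 15, 248), (np.float64(89.0), 15, 248), (np.float64(89.5), 15, 250), (np.float64(90.0), 15, 250), (np.float64(90.5), 15, 247), (np.float64(91.0), 15, 245), (np.float64(91.5), 15, 248), (np.float64(92.0), 15, 250), (np.float64(92.5), 15, 248), (np.float64(93.0), 15, 252), (np.float64(93.5), 13, 255), (np.float64(94.0), 15, 239), (np.float64(94.5), 20, 203), (np.float64(95.0), 21, 205), (np.float64(95.5), 21, 204)]
7 ram front 79.8 nose back 86.2 pin 6.4 nose/blank 94.3
8 [(np.float64(81.0), 49, 12), (np.float64(81.5), 22, 64), (np.float64(82.0), 20, 180), (np.float64(82.5), 20, 207), (np.float64(83.0), 20, 204), (np.float64(83.5), 20, 20
[... 1912 characters left out ...]
), (np.float64(85.0), 20, 191), (np.float64(85.5), 20, 206), (np.float64(86.0), 20, 204), (np.float64(86.5), 20, 205), (np.float64(87.0), 20, 205), (np.float64(87.5), 20, 204), (np.float64(88.0), 20, 204), (np.float64(88.5), 21, 204), (np.float64(89.0), 20, 208), (np.float64(89.5), 15, 238), (np.float64(90.0), 13, 255), (np.float64(90.5), 14, 252), (np.float64(91.0), 15, 250), (np.float64(91.5), 15, 246), (np.float64(92.0), 15, 242), (np.float64(92.5), 15, 244), (np.float64(93.0), 15, 240), (np.float64(93.5), 15, 241), (np.float64(94.0), 15, 240), (np.float64(94.5), 15, 239), (np.float64(95.0), 15, 238), (np.float64(95.5), 15, 239)]
12 ram front 84.6 nose back 133.9 pin 49.3 nose/blank 133.9
```

Nose back stopped at about 89.5 while the ram kept moving: contact reached. Use a sub-step threshold on hue 17.5.

```bash
sed -i "s/        j1=np.argmax.*/        j1=np.argmax(sat>110);j2=j1+20+np.argmax(hue[j1+20:]<17.5)/" pin.py; python3 -c "
from pin import *
run([4,5,6,7,8,9,10,11,12])"
```

```text
4 ram front 74.0 nose back 79.5 pin 5.5 nose/blank 89.4
5 ram front 74.2 nose back 79.8 pin 5.6 nose/blank 89.8
6 ram front 77.9 nose back 83.5 pin 5.6 nose/blank 92.6
7 ram front 79.8 nose back 85.5 pin 5.7 nose/blank 94.3
8 ram front 81.7 nose back 87.5 pin 5.8 nose/blank 96.2
9 ram front 82.7 nose back 88.4 pin 5.7 nose/blank 97.2
10 ram front 83.7 nose back 89.2 pin 5.5 nose/blank 97.7
11 ram front 84.1 nose back 89.3 pin 5.2 nose/blank 97.7
12 ram front 84.6 nose back 89.3 pin 4.7 nose/blank 97.8
```

Call:
step_arm:
  steps:
    - [1, 0, 0, 0, 0, 0, 0.1]
    - [1, 0, 0, 0, 0, 0, 0.1]
    - [1, 0, 0, 0, 0, 0, 0.1]
    - [1, 0, 0, 0, 0, 0, 0.1]
    - [1, 0, 0, 0, 0, 0, 0.1]
    - [1, 0, 0, 0, 0, 0, 0.1]
    - [1, 0, 0, 0, 0, 0, 0.1]
    - [1, 0, 0, 0, 0, 0, 0.1]
    - [1, 0, 0, 0, 0, 0, 0.1]
    - [1, 0, 0, 0, 0, 0, 0.1]

```text
time: 18.85
position: [0.4941, -0.0554, 0.2681]
tool_rot: [0.985, -0.172, 0.001, 0.0]
ft_force: [1.3, -5.0, -2.4]
grip_width: 0.0273
```

```bash
python3 snap.py 13 wrist; python3 snap.py 13x;  python3 -c "
from pin import *
run([12,13])"
```

```text
{'time': 18.85, 'q': [-0.3368, 0.5807, 1.8696, 0.0, 0.6892, 0.0083], 'position': [0.4941, -0.0554, 0.2681], 'tool_rot': [0.9851, -0.1717, 0.0011, 0.0002], 'ft_force': [1.3348, -5.029, -2.4445], 'moment': [-0.9424, -0.1561, 0.2295], 'grip_width': 0.0273}
{'time': 18.9, 'q': [-0.3368, 0.5807, 1.8695, 0.0001, 0.6892, 0.0088], 'position': [0.4941, -0.0554, 0.2681], 'tool_rot': [0.9851, -0.172, 0.0011, 0.0002], 'ft_force': [-0.1315, -5.5352, -2.1142], 'moment': [-0.9697, -0.1381, 0.1555], 'grip_width': 0.027}
12 ram front 84.6 nose back 89.3 pin 4.7 nose/blank 97.8
13 ram front 85.6 nose back 89.4 pin 3.8 nose/blank 97.9
```

Call:
step_arm:
  steps:
    - [1, 0, 0, 0, 0, 0, 0]
    - [1, 0, 0, 0, 0, 0, 0]
    - [-1, 0, 0, 0, 0, 0, 0]
    - [-1, 0, 0, 0, 0, 0, 0]
    - [-1, 0, 0, 0, 0, 0, 0]
    - [-1, 0, 0, 0, 0, 0, 0]
    - [-1, 0, 0, 0, 0, 0, 0]
    - [-1, 0, 0, 0, 0, 0, 0]
    - [-1, 0, 0, -0.4, 0, 0, 0]
    - [-1, 0, 0, -0.6, 0, 0, 0]

```text
time: 19.9
position: [0.4932, -0.0551, 0.2931]
tool_rot: [0.985, -0.171, -0.001, -0.0]
ft_force: [-0.5, 0.7, 0.3]
grip_width: 0.0825
```

Call:
step_arm:
  steps:
    - [-1, 0, 0, -0.6, 0, 0, -1]
    - [-1, 0, 0, -0.6, 0, 0, -1]
    - [-1, 0, 0, -0.6, 0, 0, -1]
    - [-1, 0, 0, -0.6, 0, 0, -1]
    - [-1, 0, 0, -0.6, 0, 0, -1]
    - [-1, 0, 0, -0.2, 0, 0, -1]
    - [-1, 0, 0, 0, 0, 0, -1]
    - [-1, 0, 0, 0, 0, 0, -1]
    - [-1, 0, 0, 0, 0, 0, -1]
    - [-1, 0, 0, 0, 0, 0, 0]

```text
time: 20.9
position: [0.4934, -0.0552, 0.3737]
tool_rot: [0.898, 0.441, 0.0, 0.0]
ft_force: [-0.0, -0.3, 0.9]
grip_width: 0.0869
```

```bash
python3 snap.py 14 wrist;  python3 -c "
from pin import *
run([4,13,14])
p=np.load('wrist14.npz')['p'][80:280,200:500,::-1]
cv2.imwrite('pics/w14c.png',cv2.resize(p,None,fx=2.6,fy=2.6,interpolation=cv2.INTER_CUBIC))"
```

```text
{'time': 20.9, 'q': [-0.3369, 0.4002, 1.7838, 0.0001, 0.9568, -1.2493], 'position': [0.4934, -0.0552, 0.3737], 'tool_rot': [0.8977, 0.4405, 0.0003, 0.0002], 'ft_force': [-0.0153, -0.3258, 0.8711], 'moment': [-0.057, -0.0243, 0.0213], 'grip_width': 0.0869}
4 ram front 74.0 nose back 79.5 pin 5.5 nose/blank 89.4
13 ram front 85.6 nose back 89.4 pin 3.8 nose/blank 97.9
14 ram front 85.5 nose back 89.4 pin 3.9 nose/blank 98.6
```

View pics/w14c.png

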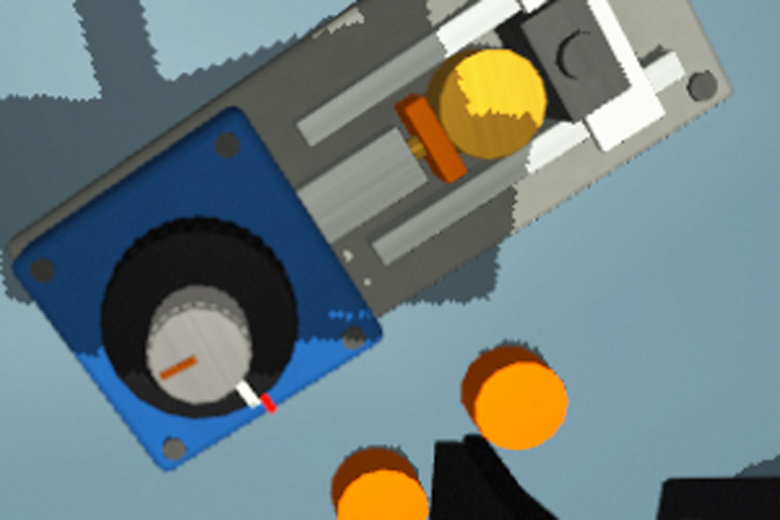

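```bash
python3 - <<'E'
from h import *
c=dict(np.load("wrist14.npz"));A=np.array([.4935,-.0552])
f=lambda x,y:(200+(x+.5)/2.6-.5,80+(y+.5)/2.6-.5)
W=[onz(c,*f(*q),z)[:2] for q,z in [((196,360),.108),((162,375),.108),((239,385),.0803),((254,403),.0803),((270,405),.052)]]
for w in W: w=w-A;print(w.round(4),(np.arctan2(w[1],w[0])+.0624).round(3))
d=W[1]-W[0];print('knob line dir',np.arctan2(d[1],d[0])+.0624)
E
```

```text
[ 0.0012 -0.0015] -0.839
[-0.0011 -0.0115] -1.604
[ 0.0229 -0.0018] -0.016
[ 0.0305 -0.0017] 0.007
[ 0.0441 -0.0032] -0.009
knob line dir -1.7314902865499324
```

```bash
python3 -c "
from rig import robot
print(robot.hand_in())"
```

```text
the job is handed in; nothing more can be done
None
```

The brass blank is clamped against the backstop at an estimated 8–10 N, with the ring on its index, and I have handed the job in. No verdict came back.

**What I did**
- I turned the black stop ring clockwise by about 0.97 rad until its white line met the red index line. The feed knob's line did not move.
- I then gripped only the feed knob, turned it clockwise by about 1.68 rad, let go and rose clear. The blank met the backstop at about 1.39 rad.

**Last checks**
- **Ring:** the white line was within about 0.02 rad of the index after release.
- **Clamping force:** two checks taken while gripping roughly agreed:
  - The spring was pressed in about 1.9 mm, which is about 9.5 N.
  - The turning moment was 0.23 N m, against 0.15–0.16 N m when free, which is about 10 N. That was one noisy reading.
- **After release:** the spring measured about 1.6–1.8 mm, or 8–9 N. That is slightly less than before I let go, but within measuring error and inside 6–14 N.
- **Feed knob:** its line pointed to roughly 1.7 rad, which agrees with the turn I commanded.
- **Blank:** it stood between the nose and backstop and looked flat.
- **Bystanders:** the arm never went near the tub, brush or loupe, but I did not check their positions again at the end.
- **Time:** the clock stood at about 21 s of the 72 s allowed.

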